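# Set the bench magnifier's leg to its mark and close the cam lever

### The arm

A 6-joint arm with a two-finger parallel gripper is mounted at the origin on the work surface. World frame = base frame: x ahead of the robot, y to its left, z up, the work surface at z = 0. Lengths are in m, angles in rad, forces in N, time in s.
With the tool pointing down it reaches from about 0.35 to 0.975 m from the base axis. Payload 4.9 kg.
Tool frame: the origin (TCP) lies at the very end of the fingers, on their centre line; the grasp point (between the pads) lies 19 mm behind it; z points along the fingers, y is the line along which they close (so a half turn about z gives the same grasp; the last joint's range is limited). The gripper opens to 85 mm and grips with 20 to 120 N. Pads are 22 mm wide; open, the fingers measure 114 mm over their backs; the gripper's body (76 mm by 85 mm) begins 54 mm behind the grasp point. The pads swing forward as they close: fully open they stand 13 mm farther back than shut.
Start: joints at [1.056, 0.053, 1.613, -0, 1.476, -0.119], TCP at [0.241, 0.577, 0.231] pointing down, gripper open.
Joint ranges: [-3.01, 3.01], [-1.01, 2.22], [0.06, 2.58], [-1.02, 4.17], [0.09, 2.62], [-3.14, 3.14]. Speed limits (rad/s): [2.57, 2.57, 3.14, 3.14, 3.14, 3.14].

### API

Orientations are given as a unit quaternion [w, x, y, z].
In Python, from plant import state, optics, ticket, nets gives the robot as it stands. The module is installed in compiled form; this text tells all that it offers.
- The arm moves only by the shell command python3 -m inch 'ROWS' [OPENING]. ROWS is JSON, a list of rows, each an object of numbers: "dx", "dy", "dz": the shift along the tool's x, y, z as a fraction of full scale; "rx", "ry", "rz": the turn, a rotation vector about the tool's x, y, z as a fraction of full scale. In form: [{"dx": .., "dy": .., "dz": .., "rx": .., "ry": .., "rz": ..}, ...]. A call has 1 to 5 rows; each row is the pose to reach, as a shift and turn from the pose commanded when the call began, along the tool's axes at that moment; what a row does not reach only later rows make up. Full scale, the value 1, is 0.8 m for a shift and 1.5 rad for a turn. A row lasts 1/10 s, in which the tool goes at most 50 mm and 8.59 degrees, less where a joint would pass 70% of its speed; a pose out of reach is approached as far as the arm can. A call with a number of a shift or a turn outside -1 to 1 is refused whole. A call with a gripper value outside its range is refused whole. OPENING is the opening, from -1 (shut) to 1 (fully open), set as the call begins (- or left out, the last holds). The fingers move at their own pace and stop on an object; the grip force is fixed at half the most. Time passes only in rows, so rows that repeat a pose let the fingers close. It gives the time, the measured TCP pose, the force, the opening and the grip force at its end, in the units of the state.
- state(): the state, without advancing time (a new reading comes with each control period).
- optics.grab_frame(name): name is "scene" or "top" or "wrist"; returns the picture (420x560x3 uint8, red, green, blue); there is no depth.
- optics.camera_info(name): a dict with "fx", "fy", "cx", "cy" (pixels), "k1" (the pictures are not rectified: a ray, as slopes to the right and down, at radius r is drawn at 1 + k1 r^2 times it, then the intrinsics apply), "R" (3x3) and "t" (3): a world point X has camera coordinates R X + t. Camera axes: x right, y down, z forward; pixel columns grow to the right and rows downward; lengths in m; the calibration is good to about 2 mm. A picture is of the moment at which its call begins: read the wrist's pose just before it. camera_info takes no time and is no camera call; for the wrist camera it gives the pose at the moment of the call.
- ticket.job_done(): hands the job in; it is judged then, once.
Trained networks look in the newest picture that a camera, given by its name, has taken for a name from the list of things; names that differ only in an ending like _2 or _b are one class to them, and where a whole thing is asked for, a point or a joint stands for the part that bears it (a point fixed in the world has none). Each returns a list of dicts, best first, with "confidence" (0 to 1); they miss things now and then, are a little off and sometimes report something else, mostly with a low value. They report only what shows in the picture. A call takes as long as a camera call.
- nets.boxes_of(camera, name): "bbox" ([centre column, centre row, width, height] in pixels, round what is visible of it).
- nets.outline_of(camera, name): "pixels" (420x560 bool, what is visible of it) and "bbox" ([centre column, centre row, width, height] in pixels, round what is visible of it).
The state is a dict: "time": time; "joint_pos": joint angles; "joint_vel": joint speeds; "joint_efforts": joint torques, N m; "tool_pos": TCP position; "tool_rot": TCP orientation; "contact_force": force on the tool from outside, world axes, zero at the start; "ft_torque": the same for the moment, N m; "gripper_width": opening from 0.0 (shut) to 1.0 (fully open); "grasp_force": force on a finger pad.
Only numpy, scipy, OpenCV 4.12 (cv2) and the standard library are available. Lean on these libraries where they do the work, as an engineer would, in place of code of your own. Each camera call takes 0.05 s, during which the arm holds its last target. There are 200 camera calls.

### The job

Take the bench magnifier by the upright thumb post of its cam lever and, with the lever still swung open, draw the sliding leg up until its pointer is level with the brass length mark on the scale. Keeping the leg at the mark all the while, swing the cam lever fully closed, so that it lies straight above its tongue. The clamp is worn and the leg drops if let go, so finish still gripping the thumb post with the lever closed and the leg at the mark; leave the other things on the counter where they are.

Things in the scene. Friction and masses are not known exactly. Their poses are not given: they have to be found in the camera images.
- post_grip (a point): Centre, half-way up, of the thumb post: an upright plain round steel post, 16 mm in diameter and 52 mm high (26 mm of it above and below this point), standing on the outer end of the cam lever, 75 mm from the lever's pivot. It is pinched from above; its top is free. The 14 mm wide lever bar under it has its top face 26 mm below this point.
- thumb_post: The same thumb post, fixed to the lever; origin at its foot on the axis of the post, 26 mm below post_grip, z up.
- lever_hinge (a point): Point on the lever's vertical pivot axis, which is the axis of the sliding leg, at the same height as post_grip; it goes up and down with the leg. The top of the leg ends 22 mm below this point.
- lever (a joint): Angle of the flat cam lever about the vertical leg axis, rad: 0 = fully closed (a stop; the lever lies straight above the fixed tongue, a bar of the same width on the leg's collar pointing roughly to the robot), up to 1.4 = wide open (a stop). Seen from above, closing turns the lever counter-clockwise, opening clockwise. It starts at 1.0 to 1.35, turns stiffly (about 0.5 N at the post) and stays where it is left.
- leg (a joint): Height of the sliding leg above its lowest position, m: 0 (down) to 0.07 (stop), growing upward. The leg with lens and lever weighs about 0.5 kg, slides freely straight up and down, cannot turn, and sinks when let go, whether the lever is closed or not.
- pointer (a point): Tip of the leg's pointer, a 5 mm thick steel finger below the collar, facing the upright scale; it goes up and down with the leg.
- mark_tip (a point): Tip of the length mark's tooth (5 mm thick), a small brass clip fixed on the upright scale at the side of the leg; z up. The leg is at the mark when pointer and tooth are at the same height. The clip does not move during the job; it lies 20 to 60 mm above the pointer at the start.
- stand: The heavy fixed stand of the magnifier: round iron base 130 mm across, upright tube 26 mm in diameter and 105 mm high carrying the leg, and a flat scale reaching 185 mm high on its -y side, 47 mm from the leg axis. Origin under the centre of the base; its +x points along the lens arm (a 98 mm wide lens ring centred 120 mm from the leg axis, riding on the leg), its -x along the tongue, where the closed lever points.
- snuff_box: Bystander: pewter snuff box, 64 x 46 x 24 mm, lying under the lens; origin at its underside.
- loupe: Bystander: small dark eye loupe, 30 mm across, 28 mm high, beside the stand on the scale's side; origin at its underside.
- dog: Bystander: white porcelain dog figurine, 70 x 36 mm foot, 93 mm high; origin at its underside.
- bell: Bystander: copper hand bell standing on its mouth, 68 mm across, 110 mm high; origin at its underside.
- dish: Bystander: small ceramic bowl, 96 mm across, 22 mm high; origin at its underside.
- screwdriver: Bystander: screwdriver lying on the counter; origin at its underside.
- coins: Bystander: stack of copper coins, 28 mm across, 22 mm high; origin at its underside.

How it is judged:
On the way:
1. the leg is held at the mark by the thumb post while the lever is still open (z of pointer in the frame of mark_tip between -0.006 and 0.006 m and contact force between the fingers and thumb_post above 1.5 N and value of joint lever above 0.75 rad), for 0.2 s.
At the end, for the whole second after the job is handed in: The lever is within 0.1 rad of fully closed, the pointer is within 6 mm of the height of the mark's tooth, and the still thumb post is held by the fingers with more than 1.5 N (nothing else holds the leg up) (z of pointer in the frame of mark_tip between -0.006 and 0.006 m and contact force between the fingers and thumb_post above 1.5 N and value of joint lever below 0.1 rad and linear speed of thumb_post below 0.02 m/s); the arm keeps its last pose, push and grip.
It fails at once if the lever is swung towards closed (below 0.6 rad) while the leg is more than 10 mm off the mark (value of joint lever below 0.6 rad and (z of pointer in the frame of mark_tip below -0.01 m or z of pointer in the frame of mark_tip above 0.01 m)).
It fails at once if a bystander (snuff box, loupe, dog, bell, dish, screwdriver or coins) is displaced by more than 30 mm (distance of any of snuff_box, loupe, dog, bell, dish, screwdriver, coins from where it was at the start of the episode above 0.03 m).
It also fails if it takes over 35 s, if anything falls off the work surface, if the arm or the gripper's body presses on something with over 40 N, if the wrist force passes 120 N, or if a joint passes its speed limit or range.

## Working session

There is one attempt and no reset: what is moved stays moved. The work goes in short steps, Python scripts to look and compute and a shell command to move; the robot and the scene stay as the last step left them, time stands still between calls to the robot, and variables do not carry over. Pictures are saved under pics/ and viewed, at most 10 in all, crops included, and the job is handed in when it is done.

```bash
mkdir -p pics; python3 - <<'E'
from plant import state, optics, nets
import cv2
s=state();print(s['time'],s['tool_pos'],s['tool_rot'],s['contact_force'],s['gripper_width'])
for c in ['scene','top']:
    im=optics.grab_frame(c);cv2.imwrite(f'pics/{c}0.png',im[...,::-1])
    i=optics.camera_info(c);print(c,{k:(v.tolist() if hasattr(v,'tolist') else v) for k,v in i.items()})
    for n in ['post_grip','thumb_post','lever','pointer','mark_tip','stand','lever_hinge']:
        for d in nets.boxes_of(c,n)[:2]:print(n,[round(x,1) for x in d['bbox']],round(d['confidence'],2))
E
```

```text
0.0 [0.24063981 0.5761496  0.23006708] [-3.39959847e-04  1.96596276e-01  9.80483982e-01 -9.74101422e-04] [-0.16795647  0.12168661  0.557127  ] 0.9987139143043472
scene {'fx': 463.1516696608708, 'fy': 463.1516696608708, 'cx': 277.80816115570497, 'cy': 214.28566029515974, 'k1': 0.014537164259796828, 'R': [[-0.7874123648209054, 0.6164251158390651, -0.0013580463705403006], [0.5015249330618191, 0.6393565207521961, -0.5828344369449908], [-0.3584055095063235, -0.4596121364089962, -0.8125897949279641]], 't': [0.4163397242988397, -0.1496625664580557, 1.4068755097092862]}
lever [236.8, 212.2, 27.2, 26.3] 0.75
lever [217.9, 199.6, 7.0, 11.9] 0.73
pointer [215.3, 214.6, 98.0, 48.3] 0.81
pointer [248.5, 210.2, 12.6, 18.4] 0.6
mark_tip [225.1, 188.1, 5.1, 7.1] 0.39
stand [214.4, 215.2, 98.5, 76.5] 0.71
stand [215.1, 214.8, 96.9, 51.2] 0.16
lever_hinge [237.4, 205.9, 30.1, 26.1] 0.8
top {'fx': 424.23425295024254, 'fy': 424.23425295024254, 'cx': 275.45658634539774, 'cy': 208.12252550812352, 'k1': -0.12782557789283086, 'R': [[0.06456649626172418, -0.9978923646110608, 0.006480448397352465], [-0.9761000892991419, -0.06450418786256838, -0.20752789070001526], [0.20750851363424047, 0.007073782519731813, -0.9782076356122821]], 't': [-0.04533615072037119, 0.5455806912757815, 1.2686686961931386]}
thumb_post [297.0, 195.2, 4.8, 4.8] 0.61
thumb_post [404.3, 248.1, 21.4, 32.0] 0.47
lever [310.1, 197.4, 34.3, 16.1] 0.71
lever [349.0, 212.2, 7.0, 10.6] 0.48
pointer [318.3, 188.4, 50.4, 77.1] 0.66
pointer [318.9, 177.0, 14.3, 18.4] 0.5
mark_tip [392.8, 194.2, 19.0, 18.7] 0.71
mark_tip [338.1, 201.7, 15.7, 5.2] 0.6
stand [311.0, 196.1, 36.2, 9.6] 0.37
lever_hinge [295.2, 195.1, 5.4, 2.6] 0.57
lever_hinge [310.1, 196.6, 31.8, 13.2] 0.45
```

```bash
python3 - <<'E'
import cv2,numpy as np
a=cv2.imread('pics/scene0.png')[140:290,120:320];b=cv2.imread('pics/top0.png')[120:270,230:430]
cv2.imwrite('pics/crop0.png',np.vstack([cv2.resize(a,(800,600),interpolation=2)[:, :],cv2.resize(b,(800,600),interpolation=2)])[:1200].copy())
cv2.imwrite('pics/cs.png',cv2.resize(a,(800,600),interpolation=2));cv2.imwrite('pics/ct.png',cv2.resize(b,(800,600),interpolation=2))
E
```

```text
(no output)
```

View pics/cs.png

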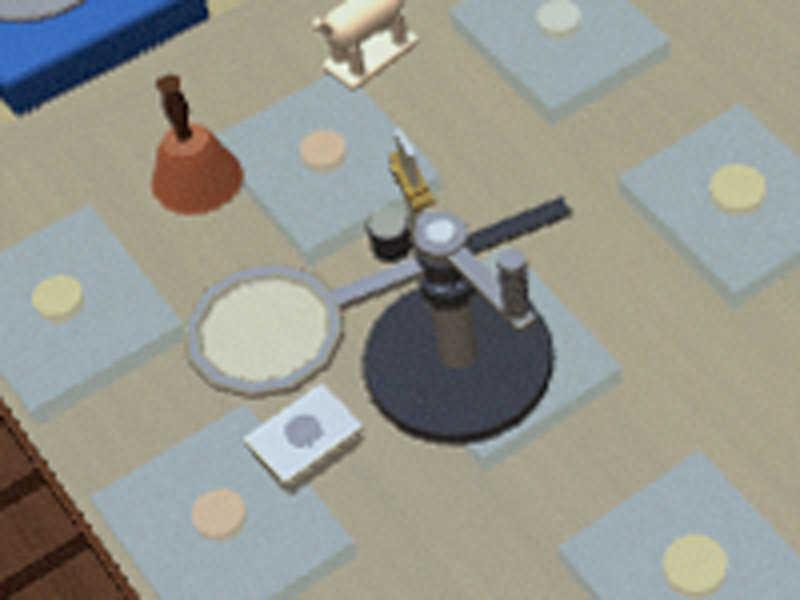

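View pics/ct.png

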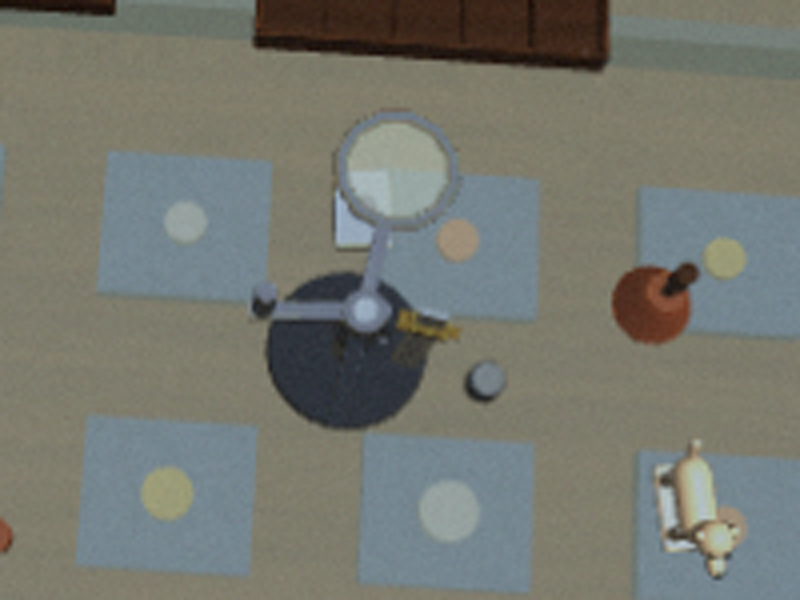

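Scene view: lever cap at about px (230,198), post from (248,204.5) at the top to (250,218.5) at the foot, and the dark tongue pointing up-right. Top view: cap at (321.8,198), post top at (295.8,192), lens at (329.5,162) and the brass clip or scale at about (337,201). I'll triangulate from these.

```bash
cat > h.py <<'E'
import numpy as np,cv2
from plant import state,optics,nets
from scipy.optimize import least_squares
from scipy.spatial.transform import Rotation as Ro
def K(i): return np.array([[i['fx'],0,i['cx']],[0,i['fy'],i['cy']],[0,0,1]]),np.array([i['k1'],0,0,0,0.])
def proj(X,i):
    k,d=K(i);return cv2.projectPoints(np.atleast_2d(np.array(X,float)),cv2.Rodrigues(np.array(i['R']))[0],np.array(i['t'],float),k,d)[0][:,0]
def tri(obs):
    f=lambda X:np.concatenate([proj(X,i)[0]-p for i,p in obs])
    r=least_squares(f,[.6,0,.15]);return r.x,np.abs(r.fun).max()
def on_plane(p,i,z):
    k,d=K(i);u=cv2.undistortPoints(np.array([[p]],float),k,d)[0,0];R=np.array(i['R']);c=-R.T@np.array(i['t']);v=R.T@[u[0],u[1],1]
    return c+v*(z-c[2])/v[2]
def R(): q=state()['tool_rot'];return Ro.from_quat([q[1],q[2],q[3],q[0]]).as_matrix()
E
python3 - <<'E'
from h import *
s=optics.camera_info('scene');t=optics.camera_info('top')
for n,a,b in [('cap',(230,198),(321.8,198)),('posttop',(248.2,204.3),(295.8,191.6)),('postfoot',(250,218),(295.8,197)),('lens',(186,222),(329.5,162)),('scaletop',(220,173.5),(338,199))]:
    print(n,*[np.round(x,4) for x in tri([(s,a),(t,b)])])
print('base',on_plane((316.5,208),t,0.015),on_plane((234.5,231),s,0.015))
print(np.round(R(),3))
i=optics.camera_info('wrist');print('wristcam',np.array(i['R'])@R(),-np.array(i['R']).T@np.array(i['t'])-state()['tool_pos'],i['fx'])
E
```

```text
cap [ 0.5678 -0.1436  0.144 ] 0.2158
posttop [ 0.5668 -0.0635  0.2013] 0.4302
postfoot [ 0.5647 -0.0657  0.1424] 0.7538
lens [ 0.6871 -0.1644  0.122 ] 0.3805
scaletop [ 0.5594 -0.1876  0.1898] 0.8273
base [ 0.5655241  -0.14175974  0.015     ] [ 0.57386045 -0.1318673   0.015     ]
[[-0.923  0.386  0.   ]
 [ 0.386  0.923  0.   ]
 [ 0.     0.    -1.   ]]
wristcam [[-6.87952458e-05  9.99999758e-01 -6.91932808e-04]
 [-9.56263359e-01 -2.68181594e-04 -2.92506951e-01]
 [-2.92507066e-01  6.41546904e-04  9.56263146e-01]] [-0.06896107  0.02810189  0.14286812] 348.1546650653795
```

```bash
cat >> h.py <<'E'
def plan(pos,yaw,tilt=0):
    y,p=np.radians([yaw,tilt]);x0=np.array([np.cos(y),np.sin(y),0]);zz=-np.sin(p)*x0+np.cos(p)*np.array([0,0,-1]);xx=np.cos(p)*x0-np.sin(p)*np.array([0,0,1.])
    T=np.c_[xx,np.cross(zz,xx),zz];A=R();d=A.T@(np.array(pos)-state()['tool_pos'])/.8
    r=Ro.from_matrix(A.T@T).as_rotvec()/1.5
    print('d',np.round(d,3),'r',np.round(r,3),'dist',np.linalg.norm(d)*.8,'deg',np.degrees(np.linalg.norm(r)*1.5))
E
python3 -c "
from h import *
plan((.43,-.18,.25),175,25)"
```

```text
d [-0.583 -0.782 -0.023] r [-0.045 -0.289 -0.202] dist 0.7801537925856616 deg 30.536004556603498
```

```bash
python3 -m inch '[{"dx":-0.2,"dy":-0.26,"dz":-0.02},{"dx":-0.2,"dy":-0.26,"dz":-0.02},{"dx":-0.2,"dy":-0.26,"dz":-0.02},{"dx":-0.2,"dy":-0.26,"dz":-0.02},{"dx":-0.2,"dy":-0.26,"dz":-0.02}]'
python3 -m inch '[{"dx":-0.19,"dy":-0.26},{"dx":-0.19,"dy":-0.26},{"dx":-0.19,"dy":-0.26},{"dx":-0.19,"dy":-0.26},{"dx":-0.19,"dy":-0.26}]'
python3 -c "
from h import *
plan((.43,-.18,.25),175,25)"
```

```text
d [-0.583 -0.782 -0.023] r [-0.045 -0.289 -0.202] dist 0.7801537925856616 deg 30.536004556603498validation failed for argument at $[0]...
validation failed for argument at $[0]...
```

```bash
python3 -m inch '[{"dx":-0.2,"dy":-0.26,"dz":-0.02,"rx":0,"ry":0,"rz":0},{"dx":-0.2,"dy":-0.26,"dz":-0.02,"rx":0,"ry":0,"rz":0},{"dx":-0.2,"dy":-0.26,"dz":-0.02,"rx":0,"ry":0,"rz":0},{"dx":-0.2,"dy":-0.26,"dz":-0.02,"rx":0,"ry":0,"rz":0},{"dx":-0.2,"dy":-0.26,"dz":-0.02,"rx":0,"ry":0,"rz":0}]'
python3 -c "
from h import *
plan((.43,-.18,.25),175,25)"
```

```text
time: 1.3
tool_pos: [0.3051, 0.3338, 0.2467]
tool_rot: [0.0, 0.196, 0.981, 0.0]
contact_force: [1.3, 0.6, -0.1]
gripper_width: 0.998
grasp_force: 0.0
d [-0.391 -0.533 -0.004] r [-0.045 -0.288 -0.202] dist 0.5287425889226496 deg 30.479656013343586
```

```bash
python3 -m inch '[{"dx":-0.2,"dy":-0.27,"dz":0,"rx":0,"ry":0,"rz":0},{"dx":-0.2,"dy":-0.27,"dz":0,"rx":0,"ry":0,"rz":0},{"dx":-0.2,"dy":-0.27,"dz":0,"rx":0,"ry":0,"rz":0},{"dx":-0.2,"dy":-0.27,"dz":0,"rx":0,"ry":0,"rz":0},{"dx":-0.2,"dy":-0.27,"dz":0,"rx":0,"ry":0,"rz":0}]' >/dev/null
python3 -c "
from h import *
plan((.43,-.18,.25),175,25)"
```

```text
d [-0.205 -0.281 -0.004] r [-0.044 -0.287 -0.202] dist 0.278643836173551 deg 30.431669859545487
```

```bash
python3 -m inch '[{"dx":-0.2,"dy":-0.28,"dz":0,"rx":-0.044,"ry":-0.287,"rz":-0.2},{"dx":-0.2,"dy":-0.28,"dz":0,"rx":-0.044,"ry":-0.287,"rz":-0.2},{"dx":-0.2,"dy":-0.28,"dz":0,"rx":-0.044,"ry":-0.287,"rz":-0.2},{"dx":-0.2,"dy":-0.28,"dz":0,"rx":-0.044,"ry":-0.287,"rz":-0.2},{"dx":-0.2,"dy":-0.28,"dz":0,"rx":-0.044,"ry":-0.287,"rz":-0.2}]'
python3 - <<'E'
from h import *
plan((.43,-.18,.25),175,25)
im=optics.grab_frame('wrist');cv2.imwrite('pics/w1.png',im[...,::-1])
for n in ['thumb_post','lever','pointer','mark_tip','lever_hinge']:
    for d in nets.boxes_of('wrist',n)[:2]:print(n,[round(x,1) for x in d['bbox']],round(d['confidence'],2))
E
```

```text
time: 2.3
tool_pos: [0.4163, -0.1369, 0.2467]
tool_rot: [0.217, 0.044, 0.975, -0.011]
contact_force: [0.6, 1.4, -0.0]
gripper_width: 1.001
grasp_force: 0.0
d [-0.022 -0.052  0.006] r [-0.003  0.002 -0.002] dist 0.045298440746672136 deg 0.29340973843288565
thumb_post [375.8, 313.4, 22.6, 57.0] 0.76
lever [330.4, 307.6, 112.9, 63.8] 0.95
lever [242.6, 291.4, 45.8, 15.5] 0.67
pointer [314.4, 283.1, 145.9, 148.4] 0.59
mark_tip [243.9, 292.9, 44.4, 14.8] 0.93
mark_tip [196.9, 202.2, 28.4, 31.9] 0.26
lever_hinge [330.1, 308.5, 114.3, 64.4] 0.72
```

View pics/w1.png

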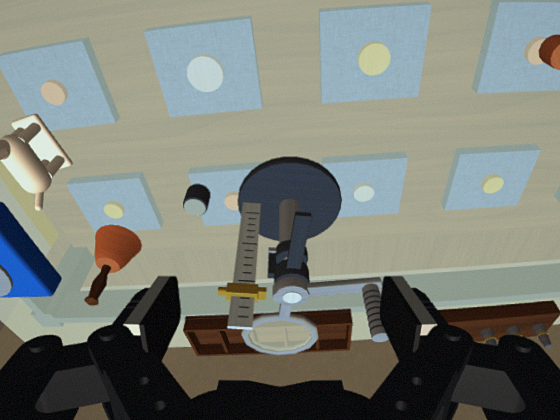

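Wrist picture (upside down): brass clip at (243,292) with its tooth toward the leg, scale from (252,210) to (240,325), cap at (291,298), post at (375,313). The pointer appears to be the dark finger near (273,258). I'll zoom in to check.

```bash
python3 - <<'E'
import cv2
a=cv2.imread('pics/w1.png')[210:330,210:370]
cv2.imwrite('pics/w1c.png',cv2.resize(a,(800,600),interpolation=2))
E
```

```text
(no output)
```

View pics/w1c.png

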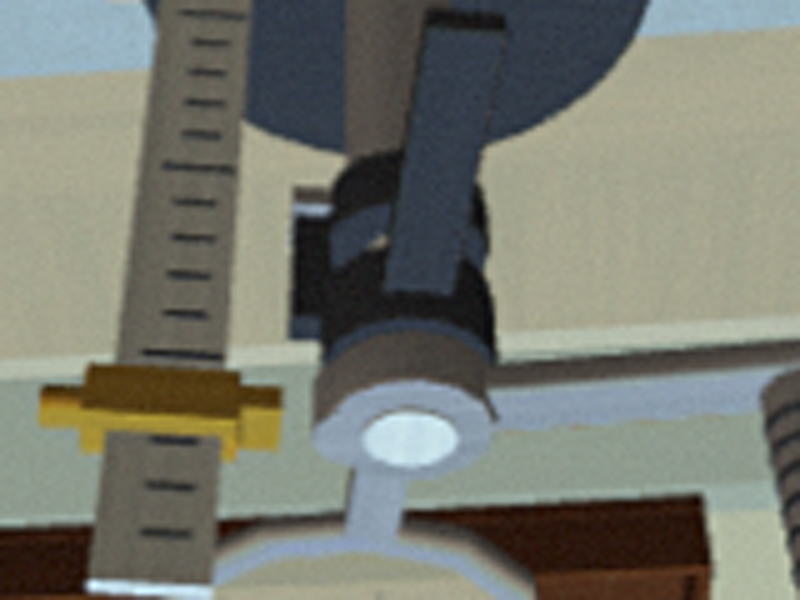

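Zoom: the clip's tooth tip is at the right, crop (282,430), top face centre about (262,432). The pointer is the light finger at crop (312,208), left of the collar. Next I'll take a flatter second view and triangulate.

```bash
python3 - <<'E'
from h import *
i=optics.camera_info('wrist');np.save('w1.npy',dict(i),allow_pickle=True)
def hit(c):
    p=np.array(c)/5+[210,210];k,d=K(i);u=cv2.undistortPoints(p[None,None],k,d)[0,0];Rm=np.array(i['R']);o=-Rm.T@np.array(i['t']);v=Rm.T@[u[0],u[1],1]
    h=np.array([.567,-.142,0]);n=np.array([.985,-.171,0]);return o+v*(n@(h-o))/(n@v)
for c in [(262,432),(310,209),(405,440),(290,208),(282,432)]:print(c,hit(c).round(4))
plan((.41,-.2,.2),175,50)
E
```

```text
(262, 432) [ 0.563  -0.1649  0.1518]
(310, 209) [ 0.5644 -0.1568  0.0944]
(405, 440) [ 0.5677 -0.1381  0.1521]
(290, 208) [ 0.5637 -0.161   0.0945]
(282, 432) [ 0.5637 -0.1612  0.1516]
d [ 0.026 -0.082  0.052] r [-0.001 -0.293 -0.001] dist 0.08048764435183596 deg 25.142671890400525
```

```bash
python3 -m inch '[{"dx":0.026,"dy":-0.08,"dz":0.05,"rx":0,"ry":-0.29,"rz":0},{"dx":0.026,"dy":-0.08,"dz":0.05,"rx":0,"ry":-0.29,"rz":0},{"dx":0.026,"dy":-0.08,"dz":0.05,"rx":0,"ry":-0.29,"rz":0},{"dx":0.026,"dy":-0.08,"dz":0.05,"rx":0,"ry":-0.29,"rz":0},{"dx":0.026,"dy":-0.08,"dz":0.05,"rx":0,"ry":-0.29,"rz":0}]'
python3 - <<'E'
from h import *
plan((.41,-.2,.2),175,50)
i=optics.camera_info('wrist');np.save('w2.npy',dict(i),allow_pickle=True)
im=optics.grab_frame('wrist');cv2.imwrite('pics/w2.png',im[...,::-1])
c=proj([[.563,-.165,.125]],i)[0];print(c)
x,y=(int(v) for v in c);x=max(70,min(x,490));y=max(60,min(y,360));print(x-70,y-60)
cv2.imwrite('pics/w2c.png',cv2.resize(im[y-60:y+60,x-70:x+90,::-1],(800,600),interpolation=2))
for n in ['mark_tip','pointer','thumb_post']:
    for d in nets.boxes_of('wrist',n)[:2]:print(n,[round(x,1) for x in d['bbox']],round(d['confidence'],2))
E
```

```text
time: 3.1
tool_pos: [0.4098, -0.1982, 0.202]
tool_rot: [0.42, 0.04, 0.906, -0.019]
contact_force: [0.2, -0.8, 0.4]
gripper_width: 0.996
grasp_force: 0.0
d [ 0.002 -0.002  0.002] r [-0.002 -0.003 -0.   ] dist 0.0026871558780588293 deg 0.32564327488147915
[330.33579726 234.64110884]
260 174
mark_tip [308.3, 256.6, 49.6, 12.7] 0.64
mark_tip [241.6, 135.7, 27.0, 35.2] 0.51
pointer [374.8, 253.3, 167.0, 121.1] 0.83
thumb_post [449.0, 280.5, 27.0, 60.2] 0.58
```

View pics/w2c.png

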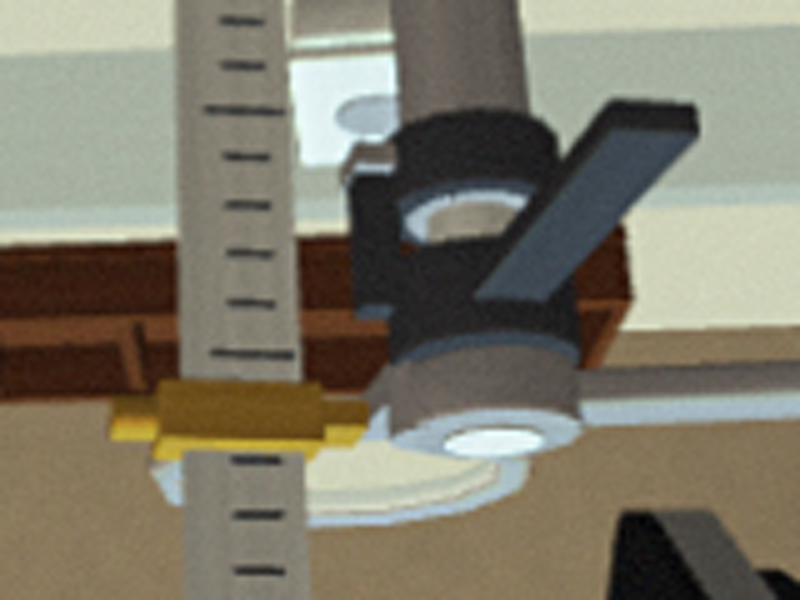

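Second view: tooth top front edge at crop (368,427), pointer top front edge at about (343,170), tongue at right. Now I'll combine the two views.

```bash
python3 - <<'E'
from h import *
a=np.load('w1.npy',allow_pickle=True).item();b=np.load('w2.npy',allow_pickle=True).item()
A=lambda c:np.array(c)/5+[210,210]
B=lambda c:np.array(c)/5+[260,174]
for n,p,q in [('tooth',(282,415),(368,427)),('tooth back',(280,448),(368,443)),('ptr',(293,202),(345,172)),('ptr back',(293,216),(347,182)),('cap',(411,438),(495,441)),('posttop_net',(380*5-1050,0),(0,0))][:5]:
    x,e=tri([(a,A(p)),(b,B(q))]);print(n,x.round(4),e)
def hit(c,off):
    k,d=K(b);u=cv2.undistortPoints(B(c)[None,None],k,d)[0,0];Rm=np.array(b['R']);o=-Rm.T@np.array(b['t']);v=Rm.T@[u[0],u[1],1]
    h=np.array([.567,-.142,0]);n=np.array([.985,-.171,0]);return (o+v*(n@(h+off*n-o))/(n@v)).round(4)
print(hit((355,436),0),hit((370,174),0),hit((495,441),0))
E
```

```text
tooth [ 0.5637 -0.1623  0.1483] 1.1025385856734715
tooth back [ 0.5719 -0.1627  0.1495] 0.1756101585937131
ptr [ 0.5605 -0.1626  0.0977] 2.5374724823461747
ptr back [ 0.5634 -0.1625  0.0987] 2.1433331301927865
cap [ 0.5722 -0.1383  0.1493] 1.1133029771843326
[ 0.5629 -0.1658  0.1508] [ 0.5639 -0.1599  0.0982] [ 0.5673 -0.14    0.1512]
```

```bash
python3 - <<'E'
from h import *
a=np.load('w1.npy',allow_pickle=True).item();b=np.load('w2.npy',allow_pickle=True).item()
s=optics.camera_info('scene');t=optics.camera_info('top')
o=[(a,(375.8,313.4)),(b,(449,280.5)),(s,(249.1,211.3)),(t,(295.8,194.3))]
for q in (o,o[:2],o[2:]):print(*tri(q))
plan((.42,-.02,.30),130,10)
plan((.563,-.066,.26),95,0)
E
```

```text
[ 0.56753705 -0.06204999  0.17225401] 1.7885596204986314
[ 0.57291628 -0.06016867  0.17004029] 1.0301719528338253
[ 0.56584478 -0.06454973  0.17202195] 0.6066597927865303
d [-0.086  0.223 -0.084] r [0.264 0.44  0.463] dist 0.2028043567809742 deg 59.437807169271444
d [-0.166  0.182  0.089] r [0.401 0.482 0.868] dist 0.2093723460900872 deg 92.03635314751237
```

```bash
python3 -m inch '[{"dx":-0.086,"dy":0.22,"dz":-0.084,"rx":0.264,"ry":0.44,"rz":0.463},{"dx":-0.086,"dy":0.22,"dz":-0.084,"rx":0.264,"ry":0.44,"rz":0.463},{"dx":-0.086,"dy":0.22,"dz":-0.084,"rx":0.264,"ry":0.44,"rz":0.463},{"dx":-0.086,"dy":0.22,"dz":-0.084,"rx":0.264,"ry":0.44,"rz":0.463},{"dx":-0.086,"dy":0.22,"dz":-0.084,"rx":0.264,"ry":0.44,"rz":0.463}]'
python3 -c "
from h import *
plan((.567,-.064,.265),92,0)"
```

```text
time: 3.8
tool_pos: [0.4211, -0.0767, 0.2641]
tool_rot: [0.274, 0.197, 0.941, -0.011]
contact_force: [0.9, 0.8, -1.3]
gripper_width: 0.997
grasp_force: 0.0
d [-0.136  0.083  0.09 ] r [0.26  0.291 0.729] dist 0.1464791748760259 deg 71.05291971879946
```

```bash
python3 -m inch '[{"dx":-0.05,"dy":0.04,"dz":-0.02,"rx":0.26,"ry":0.29,"rz":0.73},{"dx":-0.05,"dy":0.04,"dz":-0.02,"rx":0.26,"ry":0.29,"rz":0.73},{"dx":-0.136,"dy":0.083,"dz":0.08,"rx":0.26,"ry":0.29,"rz":0.73},{"dx":-0.136,"dy":0.083,"dz":0.08,"rx":0.26,"ry":0.29,"rz":0.73},{"dx":-0.136,"dy":0.083,"dz":0.08,"rx":0.26,"ry":0.29,"rz":0.73}]' >/dev/null
python3 -c "
from h import *
plan((.567,-.064,.265),92,0)"
```

```text
d [-0.001 -0.     0.005] r [0.114 0.126 0.322] dist 0.0038973496511297114 deg 31.2787562253779
```

```bash
python3 -m inch '[{"dx":0,"dy":0,"dz":0.005,"rx":0.114,"ry":0.126,"rz":0.322},{"dx":0,"dy":0,"dz":0.005,"rx":0.114,"ry":0.126,"rz":0.322},{"dx":0,"dy":0,"dz":0.005,"rx":0.114,"ry":0.126,"rz":0.322},{"dx":0,"dy":0,"dz":0.005,"rx":0.114,"ry":0.126,"rz":0.322},{"dx":0,"dy":0,"dz":0.005,"rx":0.114,"ry":0.126,"rz":0.322}]'
python3 - <<'E'
from h import *
plan((.568,-.064,.265),92,0)
i=optics.camera_info('wrist');im=optics.grab_frame('wrist');cv2.imwrite('pics/w3.png',im[...,::-1])
print(proj([[.568,-.064,.197],[.568,-.064,.145],[.569,-.14,.149]],i))
for d in nets.boxes_of('wrist','thumb_post')[:2]:print([round(x,1) for x in d['bbox']],round(d['confidence'],2))
E
```

```text
time: 4.8
tool_pos: [0.5653, -0.0649, 0.266]
tool_rot: [0.002, 0.694, 0.72, 0.0]
contact_force: [0.5, -0.1, -0.2]
gripper_width: 0.996
grasp_force: 0.0
d [0.001 0.003 0.001] r [0.002 0.001 0.002] dist 0.0030582026531076247 deg 0.25990728096796406
[[283.92613033 228.22444308]
 [282.9708477  206.52439466]
 [280.5612613  294.70721547]]
[282.2, 221.6, 24.1, 44.8] 0.81
```

View pics/w3.png

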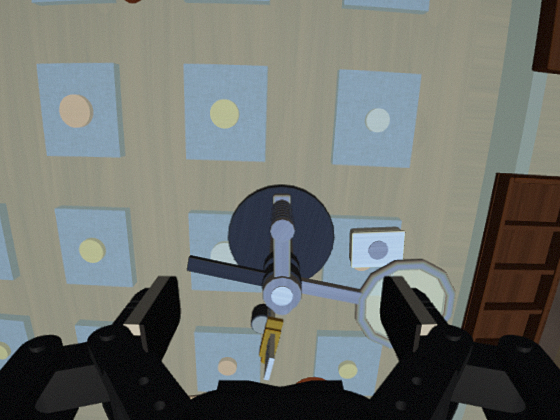

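The post top is at (282,230) and the cap at (283,296), in line with the estimate. I'll descend and grip.

```bash
python3 -m inch '[{"dx":0,"dy":0.002,"dz":0.05,"rx":0,"ry":0,"rz":0},{"dx":0,"dy":0.002,"dz":0.1,"rx":0,"ry":0,"rz":0},{"dx":0,"dy":0.002,"dz":0.137,"rx":0,"ry":0,"rz":0},{"dx":0,"dy":0.002,"dz":0.137,"rx":0,"ry":0,"rz":0},{"dx":0,"dy":0.002,"dz":0.137,"rx":0,"ry":0,"rz":0}]'
python3 -m inch '[{"dx":0,"dy":0,"dz":0,"rx":0,"ry":0,"rz":0},{"dx":0,"dy":0,"dz":0,"rx":0,"ry":0,"rz":0},{"dx":0,"dy":0,"dz":0,"rx":0,"ry":0,"rz":0},{"dx":0,"dy":0,"dz":0,"rx":0,"ry":0,"rz":0},{"dx":0,"dy":0,"dz":0,"rx":0,"ry":0,"rz":0}]' -1
python3 -m inch '[{"dx":0,"dy":0,"dz":0,"rx":0,"ry":0,"rz":0},{"dx":0,"dy":0,"dz":0,"rx":0,"ry":0,"rz":0},{"dx":0,"dy":0,"dz":0,"rx":0,"ry":0,"rz":0}]'
```

```text
time: 5.4
tool_pos: [0.5651, -0.0646, 0.1565]
tool_rot: [0.002, 0.693, 0.721, 0.0]
contact_force: [0.6, 0.1, 0.8]
gripper_width: 1.002
grasp_force: 0.0
time: 5.9
tool_pos: [0.5653, -0.0651, 0.1566]
tool_rot: [0.002, 0.694, 0.72, 0.001]
contact_force: [-1.1, 0.4, 5.0]
gripper_width: 0.173
grasp_force: 58.4
time: 6.2
tool_pos: [0.5653, -0.0651, 0.1566]
tool_rot: [0.002, 0.694, 0.72, 0.001]
contact_force: [-0.4, 1.7, 5.0]
gripper_width: 0.168
grasp_force: 58.4
```

Gripped. Lifting 52 mm.

```bash
python3 -m inch '[{"dx":0,"dy":0,"dz":-0.016,"rx":0,"ry":0,"rz":0},{"dx":0,"dy":0,"dz":-0.032,"rx":0,"ry":0,"rz":0},{"dx":0,"dy":0,"dz":-0.048,"rx":0,"ry":0,"rz":0},{"dx":0,"dy":0,"dz":-0.065,"rx":0,"ry":0,"rz":0},{"dx":0,"dy":0,"dz":-0.065,"rx":0,"ry":0,"rz":0}]'
python3 - <<'E'
from h import *
ims=[]
for n in ('wrist','scene','top'):
    im=optics.grab_frame(n);cv2.imwrite(f'pics/l_{n}.png',im[...,::-1])
    ims.append(im[...,::-1])
w=cv2.resize(ims[0][180:420,180:460],(700,600),interpolation=2)
s=cv2.resize(ims[1][160:260,180:280],(400,400),interpolation=2);
c=cv2.resize(ims[0][200:350,180:380],(400,300),interpolation=2);t=cv2.resize(ims[2][160:235,280:380],(400,300),interpolation=2)
cv2.imwrite('pics/l.png',np.hstack([np.vstack([c,t]),np.vstack([s,np.zeros((200,400,3),np.uint8)])]))
E
```

```text
time: 6.7
tool_pos: [0.5655, -0.0651, 0.2109]
tool_rot: [0.002, 0.694, 0.72, 0.001]
contact_force: [0.5, -2.0, -4.1]
gripper_width: 0.17
grasp_force: 59.1
```

View pics/l.png

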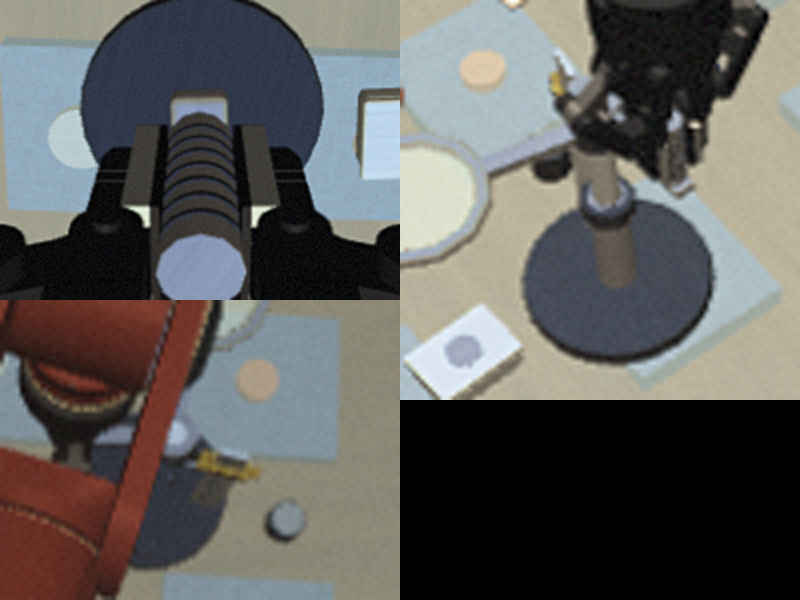

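Leg followed the grip: the picture shows the post held in the pads and the lens raised in the scene view. Next I'll refine the tongue direction and work out the swing to about 0.85 rad, so the wrist camera can then check the pointer.

```bash
cat >> h.py <<'E'
def swing(H,angs,yaws,z):
    p0=np.array(state()['tool_pos']);A=R()
    for a,y in zip(angs,yaws):
        q=np.array([H[0]+.075*np.cos(np.radians(a)),H[1]+.075*np.sin(np.radians(a)),z]);y=np.radians(y)
        x=np.array([np.cos(y),np.sin(y),0]);zz=np.array([0,0,-1.]);T=np.c_[x,np.cross(zz,x),zz]
        print(a,np.round(A.T@(q-p0)/.8,4),np.round(Ro.from_matrix(A.T@T).as_rotvec()/1.5,3))
E
python3 - <<'E'
from h import *
a=np.load('w1.npy',allow_pickle=True).item();b=np.load('w2.npy',allow_pickle=True).item()
e,_=tri([(a,np.array((465,22))/5+210),(b,np.array((655,125))/5+[260,174])]);print('tongue end',e,_)
v=e-[.5675,-.1405,0];print(np.degrees(np.arctan2(v[1],v[0])))
st=state();print(st['tool_pos'],st['contact_force'],np.degrees(np.arctan2(R()[1,0],R()[0,0])))
H=(.5675,-.140)
swing(H,[92,100,108,116,120],[92,100,108,116,120],.2095)
E
```

```text
tongue end [ 0.4870227  -0.12304037  0.1258547 ] 1.4337430566072271
167.75931813772175
[ 0.56494643 -0.06518766  0.20791368] [ 2.48775675 -3.13447823 -4.14272899] 92.10572114689002
92 [ 0.0002 -0.0001 -0.002 ] [0.002 0.001 0.001]
100 [-0.0007 -0.0131 -0.002 ] [ 0.002  0.001 -0.092]
108 [-0.0034 -0.0259 -0.0021] [ 0.002  0.001 -0.185]
116 [-0.0079 -0.0382 -0.0021] [ 0.002  0.002 -0.278]
120 [-0.0107 -0.0441 -0.0021] [ 0.002  0.002 -0.325]
```

```bash
python3 -m inch '[{"dx":-0.0007,"dy":-0.013,"dz":-0.0015,"rx":0,"ry":0,"rz":-0.092},{"dx":-0.0034,"dy":-0.026,"dz":-0.0015,"rx":0,"ry":0,"rz":-0.185},{"dx":-0.008,"dy":-0.038,"dz":-0.0015,"rx":0,"ry":0,"rz":-0.278},{"dx":-0.0105,"dy":-0.044,"dz":-0.0015,"rx":0,"ry":0,"rz":-0.325},{"dx":-0.0105,"dy":-0.044,"dz":-0.0015,"rx":0,"ry":0,"rz":-0.325}]'
python3 -m inch '[{"dx":0,"dy":0,"dz":0,"rx":0,"ry":0,"rz":-0.09},{"dx":0,"dy":0,"dz":0,"rx":0,"ry":0,"rz":-0.18},{"dx":0,"dy":0,"dz":0,"rx":0,"ry":0,"rz":-0.27},{"dx":0,"dy":0,"dz":0,"rx":0,"ry":0,"rz":-0.36},{"dx":0,"dy":0,"dz":0,"rx":0,"ry":0,"rz":-0.45}]'
```

```text
time: 7.35
tool_pos: [0.5304, -0.0763, 0.2089]
tool_rot: [0.003, 0.5, 0.866, -0.001]
contact_force: [4.7, -7.3, -5.1]
gripper_width: 0.172
grasp_force: 58.9
time: 7.85
tool_pos: [0.5278, -0.0745, 0.2069]
tool_rot: [-0.002, 0.183, 0.983, -0.001]
contact_force: [-6.9, -4.7, -4.7]
gripper_width: 0.167
grasp_force: 59.4
```

```bash
python3 -m inch '[{"dx":0,"dy":0,"dz":0,"rx":0,"ry":0,"rz":-0.09},{"dx":0,"dy":0,"dz":0,"rx":0,"ry":0,"rz":-0.18},{"dx":0,"dy":0,"dz":0,"rx":0,"ry":0,"rz":-0.27},{"dx":0,"dy":0,"dz":0,"rx":0,"ry":0,"rz":-0.36},{"dx":0,"dy":0,"dz":0,"rx":0,"ry":0,"rz":-0.45}]'
python3 - <<'E'
from h import *
i=optics.camera_info('wrist');np.save('w4.npy',dict(i),allow_pickle=True)
im=optics.grab_frame('wrist');cv2.imwrite('pics/w4.png',im[...,::-1])
print(state()['tool_pos'],proj([[.5645,-.161,.15]],i))
for d in nets.boxes_of('wrist','mark_tip')[:2]:print([round(x,1) for x in d['bbox']],round(d['confidence'],2))
cv2.imwrite('pics/w4c.png',cv2.resize(im[230:410,:,::-1][:, 60:300],(800,600),interpolation=2))
E
```

```text
time: 8.35
tool_pos: [0.5294, -0.0763, 0.208]
tool_rot: [0.0, -0.153, 0.988, -0.002]
contact_force: [3.5, -8.6, -4.8]
gripper_width: 0.172
grasp_force: 59.6
[ 0.53030266 -0.07589697  0.20826692] [[136.37155493 247.7395409 ]]
[100.1, 230.2, 74.0, 40.3] 0.65
```

View pics/w4.png

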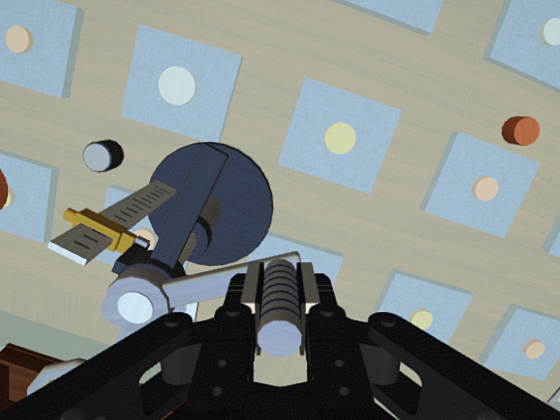

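Tooth visible at about (143,245) next to the collar; the leg cap is at (135,308). Zooming on the pointer/tooth.

```bash
python3 - <<'E'
import cv2
a=cv2.imread('pics/w4.png')[205:265,90:170]
cv2.imwrite('pics/w4d.png',cv2.resize(a,(800,600),interpolation=2))
E
```

```text
(no output)
```

View pics/w4d.png

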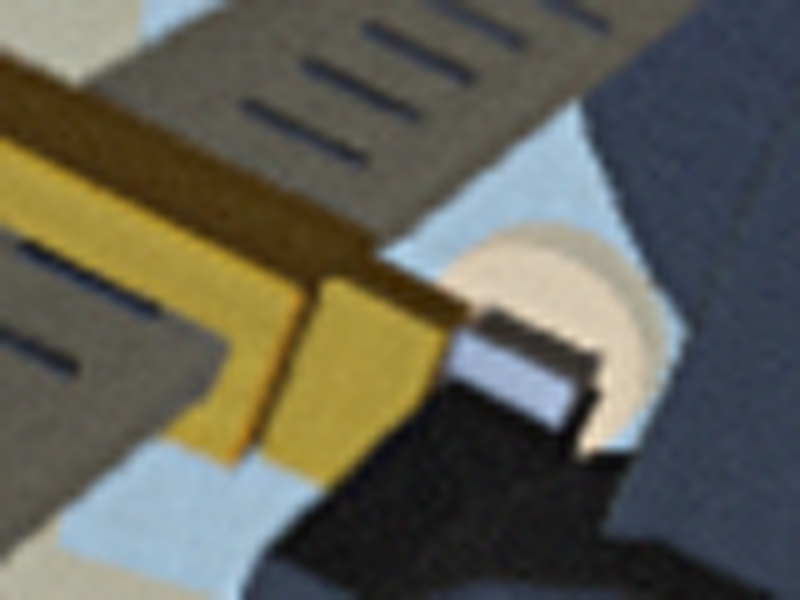

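Pointer and tooth are level within about 1–3 mm, with the pointer slightly low. I'll raise it 1.6 mm, hold, then compute the closing swing.

```bash
python3 -m inch '[{"dx":0,"dy":0,"dz":-0.002,"rx":0,"ry":0,"rz":0},{"dx":0,"dy":0,"dz":-0.002,"rx":0,"ry":0,"rz":0},{"dx":0,"dy":0,"dz":-0.002,"rx":0,"ry":0,"rz":0},{"dx":0,"dy":0,"dz":-0.002,"rx":0,"ry":0,"rz":0},{"dx":0,"dy":0,"dz":-0.002,"rx":0,"ry":0,"rz":0}]'
python3 -c "
from h import *
swing((.5675,-.140),[120,126,132,138,144,150,156,162,168,171],[199]*3+[201]*3+[203]*4,state()['tool_pos'][2])"
```

```text
time: 8.95
tool_pos: [0.5312, -0.0754, 0.2107]
tool_rot: [0.003, -0.151, 0.988, -0.002]
contact_force: [6.5, -4.4, -4.2]
gripper_width: 0.169
grasp_force: 59.6
120 [ 0.0013  0.0008 -0.    ] [-0.003  0.003 -0.019]
126 [ 0.0107 -0.0018 -0.    ] [-0.003  0.003 -0.019]
132 [ 0.0198 -0.0054 -0.0001] [-0.003  0.003 -0.019]
138 [ 0.0285 -0.01   -0.0001] [-0.003  0.003 -0.042]
144 [ 0.0367 -0.0154 -0.0001] [-0.003  0.003 -0.042]
150 [ 0.0443 -0.0216 -0.0001] [-0.003  0.003 -0.042]
156 [ 0.0511 -0.0287 -0.0001] [-0.003  0.003 -0.065]
162 [ 0.0572 -0.0363 -0.0001] [-0.003  0.003 -0.065]
168 [ 0.0625 -0.0446 -0.0001] [-0.003  0.003 -0.065]
171 [ 0.0648 -0.049  -0.0001] [-0.003  0.003 -0.065]
```

```bash
python3 -m inch '[{"dx":0.0107,"dy":-0.0018,"dz":0,"rx":0,"ry":0,"rz":-0.02},{"dx":0.0198,"dy":-0.0054,"dz":0,"rx":0,"ry":0,"rz":-0.02},{"dx":0.0285,"dy":-0.01,"dz":0,"rx":0,"ry":0,"rz":-0.02},{"dx":0.0367,"dy":-0.0154,"dz":0,"rx":0,"ry":0,"rz":-0.02},{"dx":0.0367,"dy":-0.0154,"dz":0,"rx":0,"ry":0,"rz":-0.02}]'
python3 -c "
from h import *
swing((.5675,-.140),[144,150,156,162,168,171],[202]*6,state()['tool_pos'][2])"
```

```text
time: 9.45
tool_pos: [0.5071, -0.0953, 0.2109]
tool_rot: [0.004, -0.166, 0.986, -0.001]
contact_force: [8.9, -1.6, -4.5]
gripper_width: 0.169
grasp_force: 59.6
144 [ 0.0006 -0.0006 -0.    ] [-0.002  0.005 -0.033]
150 [ 0.0084 -0.0066 -0.    ] [-0.002  0.005 -0.033]
156 [ 0.0154 -0.0134 -0.0001] [-0.002  0.005 -0.033]
162 [ 0.0218 -0.0209 -0.0001] [-0.002  0.005 -0.033]
168 [ 0.0273 -0.0291 -0.0001] [-0.002  0.005 -0.033]
171 [ 0.0297 -0.0333 -0.0001] [-0.002  0.005 -0.033]
```

```bash
python3 -m inch '[{"dx":0.0084,"dy":-0.0066,"dz":0,"rx":0,"ry":0,"rz":-0.03},{"dx":0.0154,"dy":-0.0134,"dz":0,"rx":0,"ry":0,"rz":-0.03},{"dx":0.0218,"dy":-0.021,"dz":0,"rx":0,"ry":0,"rz":-0.03},{"dx":0.0273,"dy":-0.029,"dz":0,"rx":0,"ry":0,"rz":-0.03},{"dx":0.0273,"dy":-0.029,"dz":0,"rx":0,"ry":0,"rz":-0.03}]'
python3 - <<'E'
from h import *
print(state()['tool_pos'],state()['contact_force'])
i=optics.camera_info('wrist');im=optics.grab_frame('wrist');cv2.imwrite('pics/w5.png',im[...,::-1])
p=proj([[.5645,-.161,.15],[.5675,-.14,.2]],i);print(p)
x,y=(int(v) for v in p[0]);x=max(x,40);y=min(y,380);print(x-40,y-35)
c=cv2.resize(im[y-35:y+40,x-40:x+60,::-1],(800,600),interpolation=2)
cv2.imwrite('pics/w5c.png',np.hstack([cv2.resize(c,(460,345)),cv2.resize(im[...,::-1],(340,255))[[*range(255)]+[254]*90]]))
E
```

```text
time: 9.95
tool_pos: [0.4912, -0.124, 0.2094]
tool_rot: [-0.001, -0.188, 0.982, 0.001]
contact_force: [-3.0, 4.1, -3.6]
gripper_width: 0.168
grasp_force: 59.7
[ 0.49117643 -0.12399806  0.20937348] [-3.01501179  4.13437208 -3.60373941]
[[188.9844833  311.8470348 ]
 [202.21557958 378.55516977]]
148 276
```

View pics/w5c.png

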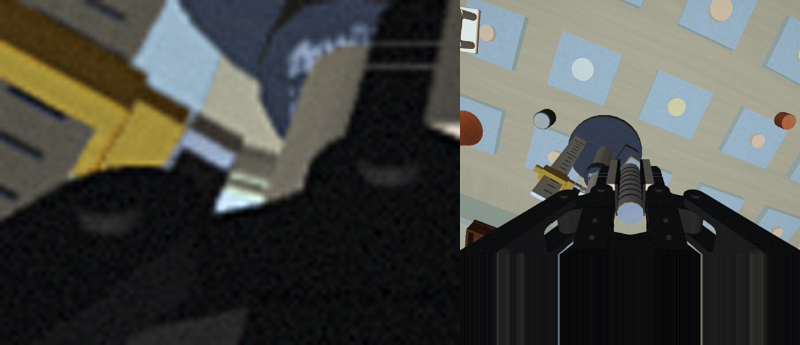

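Pointer and tooth edges are still aligned within about 1 mm. Next I'll press the lever gently against its stop.

```bash
python3 -m inch '[{"dx":0.002,"dy":-0.004,"dz":0,"rx":0,"ry":0,"rz":0},{"dx":0.002,"dy":-0.004,"dz":0,"rx":0,"ry":0,"rz":0},{"dx":0.002,"dy":-0.004,"dz":0,"rx":0,"ry":0,"rz":0}]'
```

```text
time: 10.3
tool_pos: [0.49, -0.1274, 0.209]
tool_rot: [-0.002, -0.188, 0.982, 0.0]
contact_force: [-6.7, 1.9, -4.8]
gripper_width: 0.173
grasp_force: 59.7
```

```bash
for k in 1; do python3 -m inch '[{"dx":0.002,"dy":-0.004,"dz":0,"rx":0,"ry":0,"rz":0},{"dx":0.002,"dy":-0.004,"dz":0,"rx":0,"ry":0,"rz":0},{"dx":0.002,"dy":-0.004,"dz":0,"rx":0,"ry":0,"rz":0}]'; done
python3 -m inch '[{"dx":0.001,"dy":-0.004,"dz":0,"rx":0,"ry":0,"rz":0},{"dx":0.001,"dy":-0.004,"dz":0,"rx":0,"ry":0,"rz":0},{"dx":0.001,"dy":-0.004,"dz":0,"rx":0,"ry":0,"rz":0}]'
```

```text
time: 10.6
tool_pos: [0.4897, -0.1287, 0.2086]
tool_rot: [-0.002, -0.189, 0.982, 0.003]
contact_force: [-7.1, 10.2, -4.6]
gripper_width: 0.174
grasp_force: 59.9
time: 10.9
tool_pos: [0.4897, -0.129, 0.2077]
tool_rot: [-0.002, -0.189, 0.982, 0.007]
contact_force: [-7.2, 20.8, -4.3]
gripper_width: 0.169
grasp_force: 60.6
```

The lever is on its stop: 20 N with no further motion. I'll ease the push and restore the height.

```bash
python3 -m inch '[{"dx":-0.001,"dy":0.0035,"dz":-0.001,"rx":0,"ry":0,"rz":0},{"dx":-0.001,"dy":0.0035,"dz":-0.001,"rx":0,"ry":0,"rz":0},{"dx":-0.001,"dy":0.0035,"dz":-0.001,"rx":0,"ry":0,"rz":0},{"dx":-0.001,"dy":0.0035,"dz":-0.001,"rx":0,"ry":0,"rz":0},{"dx":-0.001,"dy":0.0035,"dz":-0.001,"rx":0,"ry":0,"rz":0}]'
python3 - <<'E'
from h import *
z=[]
for _ in range(3):
    im=optics.grab_frame('wrist');z.append(state()['tool_pos'])
cv2.imwrite('pics/w6.png',im[...,::-1]);print(np.round(z,4),state()['contact_force'])
# local pointer/tooth shift relative to earlier picture w5: track patches
a=cv2.imread('pics/w5.png',0);b=cv2.imread('pics/w6.png',0)
for n,(x,y) in {'clip':(148+int(145/4.6),276+int(115/4.6)),'ptr':(148+int(207/4.6),276+int(140/4.6))}.items():
    t=a[y-7:y+8,x-7:x+8];r=cv2.matchTemplate(b[y-25:y+26,x-25:x+26],t,cv2.TM_CCOEFF_NORMED);_,m,_,l=cv2.minMaxLoc(r);print(n,(x,y),np.array(l)-18,m)
E
```

```text
time: 11.4
tool_pos: [0.4897, -0.1288, 0.2092]
tool_rot: [-0.002, -0.189, 0.982, 0.003]
contact_force: [-7.1, 12.2, -4.7]
gripper_width: 0.169
grasp_force: 60.1
[[ 0.4898 -0.1288  0.2092]
 [ 0.4897 -0.1287  0.2091]
 [ 0.4897 -0.1288  0.2091]] [-7.85096974 11.67331882 -4.83649253]
clip (179, 301) [3 3] 0.8967260718345642
ptr (193, 306) [5 4] 0.9736379384994507
```

```bash
python3 -c "
from plant import ticket;print(ticket.job_done())"
```

```text
the job is handed in; nothing more can be done
None
```

I handed the job in at about 11.5 s with the leg raised to the mark, the lever closed against its stop and the thumb post still gripped at about 60 N. Just before the last push, the pointer was level with the tooth to about 1 mm in the wrist camera; after it I had only tool height and image tracking to go on, and both showed little change. `job_done` returned no verdict.

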